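# Fetch the pointed polishing head from the carousel

### The arm

A 6-joint arm with a two-finger parallel gripper is mounted at the origin on the work surface. World frame = base frame: x ahead of the robot, y to its left, z up, the work surface at z = 0. Lengths are in m, angles in rad, forces in N, time in s.
With the tool pointing down it reaches from about 0.35 to 0.775 m from the base axis. Payload 7.3 kg.
Tool frame: the origin (TCP) lies at the very end of the fingers, on their centre line; the grasp point (between the pads) lies 19 mm behind it; z points along the fingers, y is the line along which they close (so a half turn about z gives the same grasp; the last joint's range is limited). The gripper opens to 92 mm and grips with 3 to 60 N. Pads are 19 mm wide; open, the fingers measure 130 mm over their backs; the gripper's body (75 mm by 190 mm) begins 47 mm behind the grasp point.
Start: joints at [1.141, 0.342, 1.524, -0, 1.275, -0.146], TCP at [0.147, 0.504, 0.227] pointing down, gripper open.
Joint ranges: [-2.53, 2.53], [-0.77, 2.02], [0.04, 2.7], [-1, 4.14], [0.28, 2.66], [-3.11, 3.11]. Speed limits (rad/s): [2.57, 2.57, 3.14, 3.14, 3.14, 3.14].

### API

Orientations are given as [roll, pitch, yaw] about the fixed x, y, z axes, in that order (R = Rz(yaw) Ry(pitch) Rx(roll)).
In Python, from cell import robot, read_camera, get_calibration gives the robot as it stands. The module is installed in compiled form; this text tells all that it offers.
- The arm moves only by the tool send_rows, never from a script. Its argument "plan" is a list of rows, each a list of 2 entries, a list of its own where there are three numbers: the shift along the tool's x, y, z as a fraction of full scale, then the turn, a rotation vector about the tool's x, y, z as a fraction of full scale. A call has exactly 10 rows; each row shifts and turns the commanded pose from where the row before left it, along the tool's axes as they then stand; what a row does not reach is not made up. Full scale, the value 1, is 0.025 m for a shift and 90 degrees for a turn. A row lasts 1/8 s, in which the tool goes at most 62.5 mm and 10.7 degrees, less where a joint would pass 70% of its speed; a pose out of reach is approached as far as the arm can. A call with a number of a shift or a turn outside -1 to 1 is refused whole. A call with a gripper value outside its range is refused whole. "gripper" is the opening, from -1 (shut) to 1 (fully open), so that 0 is half open, set as the call begins (left out, the last holds). The fingers move at their own pace and stop on an object; "force" is the grip in N (left out, the last holds). Time passes only in rows, so rows that do not move let the fingers close, or fill a call up. It gives the time, the measured TCP pose, the force, the opening and the grip force at its end, in the units of the state.
- robot.observe(): the state, without advancing time (a new reading comes with each control period).
- read_camera(name): name is "side" or "top" or "wrist"; returns (picture, depth): 400x640x3 uint8, blue, green, red; 400x640 float32, m along the optical axis (not along the pixel's ray), 0 where there is no reading.
- get_calibration(name): a dict with "intrinsics" (3x3 intrinsics, pixels), "rvec" (rotation vector, rad) and "tvec" (3), from world to camera coordinates, as OpenCV has them. Camera axes: x right, y down, z forward; pixel columns grow to the right and rows downward; lengths in m; the calibration is good to about 2 mm. A picture is of the moment at which its call begins: read the wrist's pose just before it. get_calibration takes no time and is no camera call; for the wrist camera it gives the pose at the moment of the call.
- robot.hand_in(): hands the job in; it is judged then, once.
The state is a dict: "time": time; "qpos": joint angles; "qvel": joint speeds; "joint_efforts": joint torques, N m; "tool_pos": TCP position; "tool_rot": TCP orientation; "contact_force": force on the tool from outside, world axes, zero at the start; "torque": the same for the moment, N m; "opening": finger opening in m; "grip_force": force on a finger pad.
Only numpy, scipy, OpenCV 4.12 (cv2) and the standard library are available. Lean on these libraries where they do the work, as an engineer would, in place of code of your own. Each camera call takes 0.05 s, during which the arm holds its last target. There are 200 camera calls.

### The job

Turn the carousel until the pointed polishing head stands in front of the fixed pointer that faces the arm, and lift it out of its cup there. Then stand it upright in the empty half of the two-compartment blue tray that lies on the bench; set it down rather than dropping it.

Things in the scene. Friction and masses are not known exactly. Their poses are not given: they have to be found in the camera images.
- taper: Pointed polishing head, loose in one of the carousel's six cups (43 mm wide inside, 14 mm deep): white felt on a steel foot, about 120 g, 76 mm tall; a 36 mm cylinder for the lower 46 mm, then a cone to a 6 mm tip. Other cups hold a plain cylinder, wheel, dome and bulb, up to 66 mm tall; one is empty. Origin: centre of its underside, z up. Starts 40 to 80 degrees from the pointer, either side.
- knob_top (a point): Top centre of the carousel's round black knob, on its vertical axis. Knob 44 mm wide, 28 mm tall below this point, then a 20 mm post. It turns, through a stiff rubber coupling (gives 1 to 2 degrees), the deck, a 280 mm aluminium disc whose top lies 68 mm below this point; cup centres are 105 mm from the axis. Turns either way, friction 0.07 N m, stays where left. Jerks can upset heads.
- station (a point): Pick place: the point at deck-top height, 105 mm from the carousel's axis, straight inward of the fixed pointer (a small dark upright tab on a grey tongue sticking out from under the deck on the arm's side). It does not turn with the deck; a head facing the pointer has its underside centre here. x axis from the pointer towards the carousel's axis, z up.
- tray_free (a point): Centre of the floor of the empty compartment of the two-compartment blue tray on the bench. Compartment 104 mm (x) by 103 mm (y) inside, walls 4 mm thick and 18 mm high above this floor. The tray is fixed; its other compartment, towards +y, holds a brass ring. Axes along the tray's sides, z up.
Things that resemble listed ones, but are neither listed nor needed, are in the scene too. Leave any green look-alike of the taper alone.

How it is judged:
On the way, in this order (a step that is already met when the one before it is completed fails the run):
1. the carousel is turned so that the pointed head, still standing in its cup, is within 20 mm of the pick place at the pointer, and is at rest (horizontal distance between taper and station below 0.02 m and z of taper in the frame of station between -0.005 and 0.005 m and angle between taper's own z axis and vertical below 0.15 rad and linear speed of taper below 0.01 m/s), for 0.2 s.
2. the pointed head is lifted out of its cup at the pointer (25 mm or more up, within 60 mm of the pick place sideways) (z of taper in the frame of station above 0.025 m and horizontal distance between taper and station below 0.06 m), for 0.05 s.
At the end, for the whole second after the job is handed in: The pointed head stands upright (within about 8 degrees) and at rest on the floor of the tray's empty compartment, its underside within 5 mm of the floor's height and its axis within 45 mm of the compartment's centre along each side (x of taper in the frame of tray_free between -0.045 and 0.045 m and y of taper in the frame of tray_free between -0.045 and 0.045 m and z of taper in the frame of tray_free between -0.005 and 0.005 m and angle between taper's own z axis and vertical below 0.15 rad and linear speed of taper below 0.01 m/s); the robot touches nothing.
It fails at once if the pointed head is dropped: let go over the tray with its underside more than 25 mm above the compartment's floor (contact force between the fingers and taper below 0.05 N and z of taper in the frame of tray_free above 0.025 m and horizontal distance between taper and tray_free below 0.075 m).
It also fails if it takes over 45 s, if anything falls off the work surface, if the arm or the gripper's body presses on something with over 40 N, if the wrist force passes 120 N, or if a joint passes its speed limit or range.

## Working session

There is one attempt and no reset: what is moved stays moved. The work goes in short steps, Python scripts to look and compute and a tool call to move; the robot and the scene stay as the last step left them, time stands still between calls to the robot, and variables do not carry over. Pictures are saved under pics/ and viewed, at most 10 in all, crops included, and the job is handed in when it is done.

Besides the shell and the picture viewer there is one more tool, called after "Emit:" in YAML: its name, and indented under it one key for each argument. send_rows: Moves the arm, as the interface text tells. Shift numbers are shares of 0.025 m and turn numbers shares of 90 degrees, none past 1 either way. Its arguments: {"type":"object","properties":{"plan":{"type":"array"},"gripper":{"type":"number"},"force":{"type":"number"}},"required":["plan"]}

```bash
mkdir -p pics
cat > h.py <<'E'
import numpy as np, cv2
from cell import robot, read_camera, get_calibration
def shot(name, tag):
    c=get_calibration(name); im,d=read_camera(name)
    R,_=cv2.Rodrigues(np.array(c["rvec"],float)); t=np.array(c["tvec"],float).ravel(); K=np.array(c["intrinsics"],float)
    np.savez(f"{tag}.npz",im=im,d=d,R=R,t=t,K=K); cv2.imwrite(f"pics/{tag}.png",im)
def cloud(tag):
    z=np.load(f"{tag}.npz"); d=z["d"]; v,u=np.mgrid[0:d.shape[0],0:d.shape[1]]
    K=z["K"]; p=np.stack([(u-K[0,2])*d/K[0,0],(v-K[1,2])*d/K[1,1],d],-1)
    P=(p-z["t"])@z["R"]; P[d<=0]=np.nan
    return z["im"],P
E
python3 - <<'E'
from h import *
s=robot.observe(); print(s)
shot("top","top0"); shot("side","side0")
E
```

```text
{'time': 0.0, 'qpos': array([ 1.14101123e+00,  3.42715780e-01,  1.52503510e+00,  1.02145417e-05,
        1.27539382e+00, -1.46003351e-01]), 'qvel': array([ 7.37529324e-04,  1.40368237e-03, -2.13949844e-03,  1.02743709e-04,
        6.27811748e-05, -4.60980611e-04]), 'joint_efforts': array([ 1.04576040e-03, -4.31242096e+01, -2.44219619e+01,  7.18409009e-02,
        5.60849416e-02, -1.40996613e-04]), 'tool_pos': array([0.14679668, 0.50362796, 0.22604226]), 'tool_rot': array([-3.14005853e+00, -2.35464343e-04,  2.85780774e+00]), 'contact_force': array([-0.77792508, -0.55302122,  0.23591943]), 'torque': array([-0.0075644 ,  0.01222145,  0.03064281]), 'grip_force': 0.0, 'opening': 0.09193545750528405}
```

View pics/top0.png

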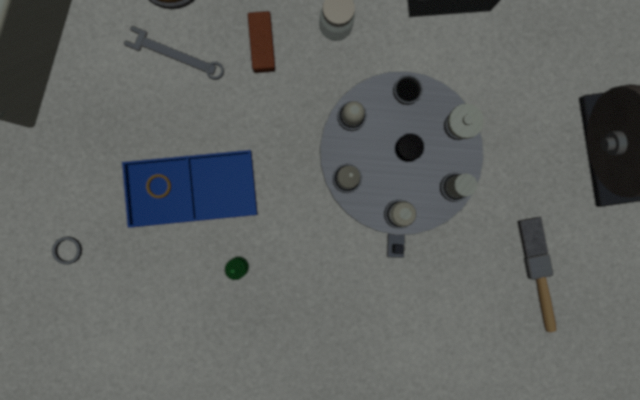

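View pics/side0.png

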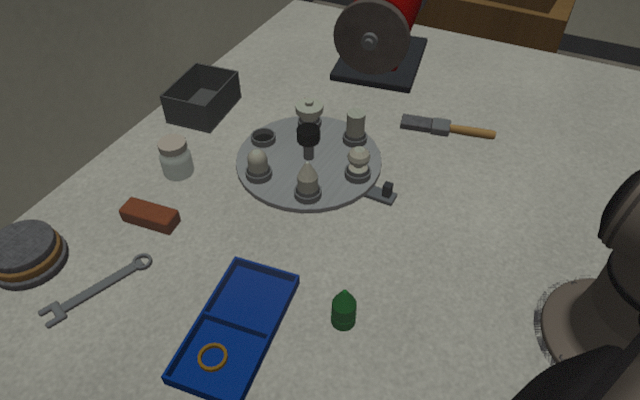

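The top view shows the deck centred near (402,152), with the knob at (410,147), the pointer tab at (397,248) and the tray's empty half at (224,184). There are three taper candidates:
- **Top (348,177), side (307,180):** white cone on a cylinder, which fits the description.
- **Top (352,115), side (258,163):** a dome, rounded on top.
- **Top (237,267), side (343,310):** the green look-alike on the bench, to be left alone.

Next I'll measure and confirm with one enlarged crop.

Run:
```python
from h import *
im,P=cloud("side0"); cv2.imwrite("pics/crop1.png",cv2.resize(im[90:215,220:410],None,fx=4,fy=4,interpolation=cv2.INTER_CUBIC))
im,P=cloud("top0")
np.set_printoptions(precision=4,suppress=True)
def med(u,v,r=2): return np.nanmedian(P[v-r:v+r+1,u-r:u+r+1].reshape(-1,3),0)
for n,u,v in [("knob",410,147),("taper",348,177),("tab",398,249),("tongue",390,240),("deck",380,150),("trayfloor",224,184),("bulb",402,213),("dome",352,115),("wheel",466,121),("cyl",466,185),("empty",408,88),("bench",300,300)]: print(n,med(u,v))
# knob: points near top height
k=med(410,147); m=(abs(P[...,2]-k[2])<.006)&(np.hypot(P[...,0]-k[0],P[...,1]-k[1])<.04); q=P[m]; print("knob",(q.min(0)+q.max(0))/2,q.max(0)-q.min(0),q.mean(0))
zd=med(380,150)[2]; m=(abs(P[...,2]-zd)<.005)&(np.hypot(P[...,0]-k[0],P[...,1]-k[1])<.17)
mm=m.astype(np.uint8); cs,_=cv2.findContours(mm,0,1); c=max(cs,key=cv2.contourArea); h=cv2.convexHull(c)[:,0]
q=np.array([P[b,a] for a,b in h]); A=np.c_[2*q[:,:2],np.ones(len(q))]; s=np.linalg.lstsq(A,(q[:,:2]**2).sum(1),rcond=None)[0]; print("deck",s[:2],np.sqrt(s[2]+s[0]**2+s[1]**2),zd)
b=im.astype(int); m=(b[...,0]>b[...,2]+40)&(b[...,0]>b[...,1]+30); m&=np.isfinite(P[...,0])
v,u=np.nonzero(m); r=cv2.minAreaRect(P[m][:,:2].astype(np.float32)); print("tray",r, cv2.boxPoints(r))
# cone/taper points
for c in [(348,177)]:
  k=med(*c); m=(P[...,2]>zd+.03)&(np.hypot(P[...,0]-k[0],P[...,1]-k[1])<.035); q=P[m]; print(q.min(0),q.max(0),q[q[:,2]>q[:,2].max()-.012].mean(0))
```

```text
knob [ 0.5679 -0.1331  0.1062]
taper [ 0.5196 -0.0364  0.1084]
tab [ 0.4055 -0.1285  0.0381]
tongue [ 0.4193 -0.1201  0.0107]
deck [ 0.5724 -0.0971  0.0375]
trayfloor [0.5135 0.1694 0.0044]
bulb [ 0.4652 -0.1221  0.1006]
dome [ 0.6193 -0.0436  0.0926]
wheel [ 0.6127 -0.2243  0.0957]
cyl [ 0.51   -0.2215  0.104 ]
empty [ 0.6785 -0.1442  0.0392]
bench [ 0.3133  0.0353 -0.0002]
knob [ 0.5692 -0.1331  0.1053] [0.043  0.0425 0.0101] [ 0.5689 -0.1326  0.1059]
deck [ 0.5693 -0.1331] 0.13912551363485282 0.03754404644417461
tray ((0.5044659972190857, 0.22525672614574432), (0.10944071412086487, 0.21636970341205597), 6.157252788543701) [[0.4385 0.3269]
 [0.4617 0.1118]
 [0.5705 0.1236]
 [0.5473 0.3387]]
[ 0.5058 -0.0564  0.069 ] [ 0.5409 -0.0215  0.1163] [ 0.5231 -0.0388  0.1096]
```

View pics/crop1.png

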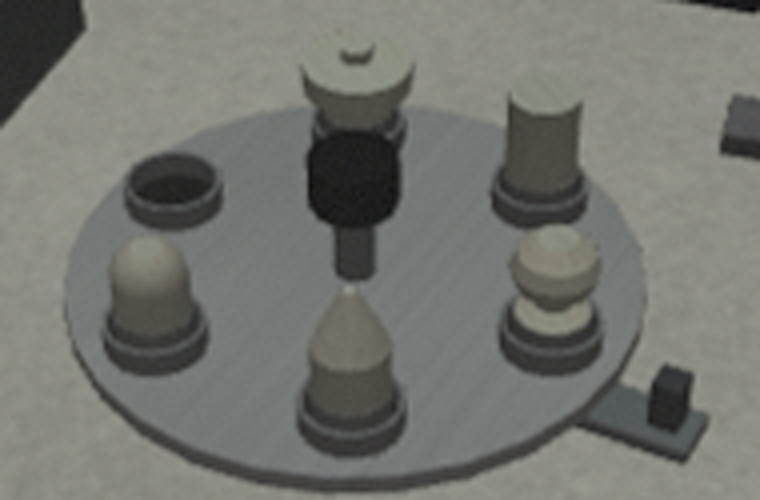

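The crop confirms it. The pointed cone on a cylinder, crop (348,360), is the taper, with the bulb at the pointer side and the dome to its left. The knob top measures 0.106 and the deck 0.038, a 68 mm difference that matches the spec. The taper sits at radius 0.105 and angle about 115°, and the pointer at about 178°. So the deck needs about +63° about world z. I'm moving above the knob now.

Emit:
send_rows:
  plan:
    - [[-0.97, -0.82, 0], [0, 0, 0]]
    - [[-0.97, -0.82, 0], [0, 0, 0]]
    - [[-0.97, -0.82, 0], [0, 0, 0]]
    - [[-0.97, -0.82, 0], [0, 0, 0]]
    - [[-0.97, -0.82, 0], [0, 0, 0]]
    - [[-0.97, -0.82, 0], [0, 0, 0]]
    - [[-0.97, -0.82, 0], [0, 0, 0]]
    - [[-0.97, -0.82, 0], [0, 0, 0]]
    - [[-0.97, -0.82, 0], [0, 0, 0]]
    - [[-0.97, -0.82, 0], [0, 0, 0]]

```text
time: 1.35
tool_pos: [0.3227, 0.2383, 0.2265]
tool_rot: [-3.141, -0.0, 2.858]
contact_force: [0.3, 1.0, 0.7]
opening: 0.0919
grip_force: 0.0
```

Emit:
send_rows:
  plan:
    - [[-0.97, -0.82, 0], [0, 0, 0]]
    - [[-0.97, -0.82, 0], [0, 0, 0]]
    - [[-0.97, -0.82, 0], [0, 0, 0]]
    - [[-0.97, -0.82, 0], [0, 0, 0]]
    - [[-0.97, -0.82, 0], [0, 0, 0]]
    - [[-0.97, -0.82, 0], [0, 0, 0]]
    - [[-0.97, -0.82, 0], [0, 0, 0]]
    - [[-0.97, -0.82, 0], [0, 0, 0]]
    - [[-0.97, -0.82, 0], [0, 0, 0]]
    - [[-0.97, -0.82, 0], [0, 0, 0]]

```text
time: 2.6
tool_pos: [0.4981, -0.0263, 0.2264]
tool_rot: [3.141, -0.001, 2.858]
contact_force: [1.4, 0.1, 0.1]
opening: 0.0917
grip_force: 0.0
```

Emit:
send_rows:
  plan:
    - [[-0.97, -0.82, 0], [0, 0, 0]]
    - [[-0.97, -0.82, 0], [0, 0, 0]]
    - [[-0.97, -0.82, 0], [0, 0, 0]]
    - [[-0.97, -0.82, 0], [0, 0, 0]]
    - [[0, 0, 0], [0, 0, 0.092]]
    - [[0, 0, 0], [0, 0, 0.092]]
    - [[0, 0, 0], [0, 0, 0.092]]
    - [[0, 0, 0], [0, 0, 0.092]]
    - [[0, 0, 0], [0, 0, 0.092]]
    - [[0, 0, 0], [0, 0, 0.092]]
  gripper: 0.7

```text
time: 3.85
tool_pos: [0.5677, -0.1312, 0.2262]
tool_rot: [-3.141, -0.001, 1.986]
contact_force: [-0.1, -0.1, -0.1]
opening: 0.0779
grip_force: 0.0
```

```bash
cat >> h.py <<'E'
from scipy.spatial.transform import Rotation
def units(target):
    s=robot.observe(); R=Rotation.from_euler("xyz",s["tool_rot"])
    d=R.inv().apply(np.array(target)-s["tool_pos"])/.025
    print("t",round(s["time"],2),"pos",s["tool_pos"].round(4),"rpy deg",np.degrees(s["tool_rot"]).round(1),"q6",s["qpos"][5].round(2),"units",d.round(2),"F",s["contact_force"].round(1),"open",round(s["opening"],4))
E
python3 -c "
from h import *
units([.5692,-.1331,.073])"
```

```text
t 3.85 pos [ 0.5677 -0.1312  0.2262] rpy deg [-180.    -0.   113.8] q6 -0.77 units [-0.1   0.03  6.13] F [-0.1 -0.1 -0.1] open 0.0779
```

Emit:
send_rows:
  plan:
    - [[-0.1, 0.03, 0.6], [0, 0, 0]]
    - [[0, 0, 0.9], [0, 0, 0]]
    - [[0, 0, 0.9], [0, 0, 0]]
    - [[0, 0, 0.9], [0, 0, 0]]
    - [[0, 0, 0.8], [0, 0, 0]]
    - [[0, 0, 0.7], [0, 0, 0]]
    - [[0, 0, 0.6], [0, 0, 0]]
    - [[0, 0, 0.5], [0, 0, 0]]
    - [[0, 0, 0.23], [0, 0, 0]]
    - [[0, 0, 0], [0, 0, 0]]

```text
time: 5.1
tool_pos: [0.5696, -0.1332, 0.0732]
tool_rot: [-3.141, -0.0, 1.991]
contact_force: [1.0, 0.1, 0.5]
opening: 0.0781
grip_force: 0.0
```

Emit:
send_rows:
  plan:
    - [[0, 0, 0], [0, 0, 0]]
    - [[0, 0, 0], [0, 0, 0]]
    - [[0, 0, 0], [0, 0, 0]]
    - [[0, 0, 0], [0, 0, 0]]
    - [[0, 0, 0], [0, 0, 0]]
    - [[0, 0, 0], [0, 0, 0]]
    - [[0, 0, 0], [0, 0, 0]]
    - [[0, 0, 0], [0, 0, 0]]
    - [[0, 0, 0], [0, 0, 0]]
    - [[0, 0, 0], [0, 0, 0]]
  gripper: -0.3
  force: 20

```text
time: 6.35
tool_pos: [0.5701, -0.1331, 0.0737]
tool_rot: [3.141, 0.0, 1.991]
contact_force: [4.1, 2.7, 2.0]
opening: 0.0433
grip_force: 20.0
```

Emit:
send_rows:
  plan:
    - [[0, 0, 0], [0, 0, -0.006]]
    - [[0, 0, 0], [0, 0, -0.014]]
    - [[0, 0, 0], [0, 0, -0.022]]
    - [[0, 0, 0], [0, 0, -0.03]]
    - [[0, 0, 0], [0, 0, -0.04]]
    - [[0, 0, 0], [0, 0, -0.045]]
    - [[0, 0, 0], [0, 0, -0.048]]
    - [[0, 0, 0], [0, 0, -0.048]]
    - [[0, 0, 0], [0, 0, -0.048]]
    - [[0, 0, 0], [0, 0, -0.048]]

```text
time: 7.6
tool_pos: [0.5702, -0.133, 0.0737]
tool_rot: [3.141, 0.001, 2.541]
contact_force: [5.0, 3.3, 1.0]
opening: 0.0439
grip_force: 20.0
```

Emit:
send_rows:
  plan:
    - [[0, 0, 0], [0, 0, -0.05]]
    - [[0, 0, 0], [0, 0, -0.05]]
    - [[0, 0, 0], [0, 0, -0.05]]
    - [[0, 0, 0], [0, 0, -0.05]]
    - [[0, 0, 0], [0, 0, -0.048]]
    - [[0, 0, 0], [0, 0, -0.042]]
    - [[0, 0, 0], [0, 0, -0.034]]
    - [[0, 0, 0], [0, 0, -0.024]]
    - [[0, 0, 0], [0, 0, -0.014]]
    - [[0, 0, 0], [0, 0, -0.004]]

```text
time: 8.85
tool_pos: [0.5703, -0.1328, 0.0737]
tool_rot: [3.141, 0.001, 3.114]
contact_force: [4.4, 4.0, 1.1]
opening: 0.0439
grip_force: 20.0
```

Emit:
send_rows:
  plan:
    - [[0, 0, 0], [0, 0, 0]]
    - [[0, 0, 0], [0, 0, 0]]
    - [[0, 0, 0], [0, 0, 0]]
    - [[0, 0, 0], [0, 0, 0]]
    - [[0, 0, -0.4], [0, 0, 0]]
    - [[0, 0, -0.8], [0, 0, 0]]
    - [[0, 0, -0.9], [0, 0, 0]]
    - [[0, 0, -0.9], [0, 0, 0]]
    - [[0, 0, -1], [0, 0, 0]]
    - [[0, 0, -1], [0, 0, 0]]
  gripper: 0.7

```text
time: 10.1
tool_pos: [0.5696, -0.1332, 0.2001]
tool_rot: [-3.141, 0.001, 3.114]
contact_force: [1.0, 1.0, -0.5]
opening: 0.0781
grip_force: 0.0
```

Run:
```python
from h import *
units([.5692,-.1331,.073])
shot("side","side1"); shot("top","top1"); shot("wrist","wr1")
a=cv2.imread("pics/side1.png")[90:215,220:410]; b=cv2.imread("pics/wrist.png") if 0 else cv2.imread("pics/wr1.png")
a=cv2.resize(a,(456,300)); b=cv2.resize(b,(480,300)); c=cv2.resize(cv2.imread("pics/top1.png"),(480,300))
cv2.imwrite("pics/mix1.png",np.vstack([np.hstack([b,np.zeros((300,200,3),np.uint8)])[:, :680],np.hstack([a,c[:,200:424]])]))
```

```text
t 10.1 pos [ 0.5696 -0.1332  0.2001] rpy deg [-180.     0.   178.4] q6 -1.9 units [0.02 0.01 5.08] F [ 1.   1.  -0.5] open 0.0781
```

View pics/mix1.png

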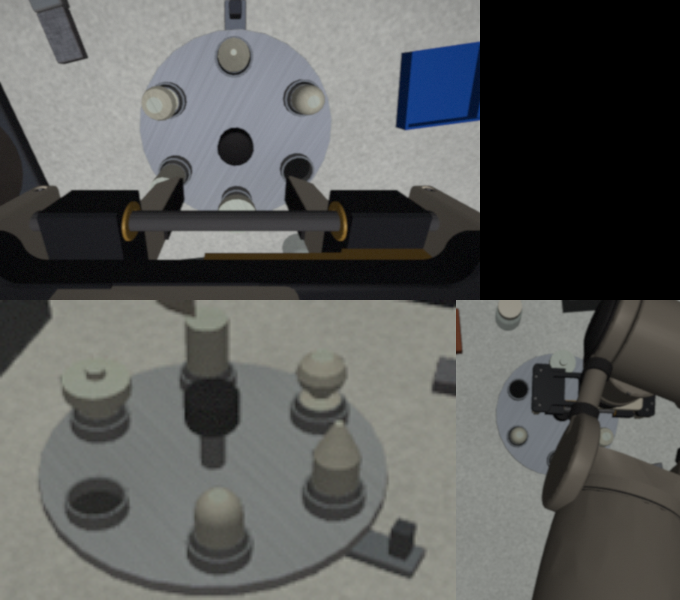

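The taper now stands upright at the pointer: mix top-left (233,53), in line with the tab at (235,10). The other heads are still in their cups. Next I'm measuring its position from the wrist depth, and the tray's free compartment too.

Run:
```python
from h import *
np.set_printoptions(precision=4,suppress=True)
im,P=cloud("wr1")
d=np.hypot(P[...,0]-.4642,P[...,1]+.130)
m=(d<.035)&(P[...,2]>.06)&(P[...,2]<.12); q=P[m]
print("taper",m.sum(),q.min(0),q.max(0),"tip",q[q[:,2]>.105].mean(0))
for lo,hi in [(.075,.085),(.085,.095),(.095,.105)]:
  a=q[(q[:,2]>lo)&(q[:,2]<hi)]
  A=np.c_[2*a[:,:2],np.ones(len(a))]; s=np.linalg.lstsq(A,(a[:,:2]**2).sum(1),rcond=None)[0]; print(lo,len(a),s[:2],np.sqrt(s[2]+s[0]**2+s[1]**2))
m=(np.hypot(P[...,0]-.5692,P[...,1]+.1331)<.03)&(P[...,2]>.1)&(P[...,2]<.112); q=P[m]; print("knob",(q.min(0)+q.max(0))/2)
m=(np.hypot(P[...,0]-.4055,P[...,1]+.1285)<.02)&(P[...,2]>.03)&(P[...,2]<.045); q=P[m]; print("tab",q.mean(0))
# tray from side0
for t in ("side0","top0"):
  im,P=cloud(t); b=im.astype(int); m=(b[...,0]>b[...,2]+40)&(b[...,0]>b[...,1]+30)&np.isfinite(P[...,0])
  f=P[m&(P[...,2]<.010)&(P[...,2]>.001)]; print(t,"floor z",np.median(f[:,2]),"all z",np.percentile(P[m][:,2],[2,50,98]))
  r=cv2.minAreaRect(P[m&(P[...,2]>.016)][:,:2].astype(np.float32)); print(r,cv2.boxPoints(r))
```

```text
taper 1501 [ 0.4485 -0.1489  0.0604] [ 0.4838 -0.1141  0.1154] tip [ 0.4666 -0.1313  0.1098]
0.075 89 [ 0.4662 -0.1313] 0.017379043661493537
0.085 629 [ 0.4662 -0.1313] 0.014850326583498065
0.095 483 [ 0.4662 -0.1313] 0.010046238851329443
knob [ 0.5703 -0.132   0.1041]
tab [ 0.4082 -0.1277  0.0372]
side0 floor z 0.005465775530509202 all z [0.0033 0.0057 0.0245]
((0.5055361390113831, 0.2272355705499649), (0.1137746050953865, 0.21813203394412994), 6.391103267669678) [[0.4369 0.3293]
 [0.4611 0.1125]
 [0.5742 0.1252]
 [0.5499 0.342 ]]
top0 floor z 0.0040649706930347765 all z [0.0008 0.0043 0.0229]
((0.5044659972190857, 0.22525672614574432), (0.10944071412086487, 0.21636970341205597), 6.157252788543701) [[0.4385 0.3269]
 [0.4617 0.1118]
 [0.5705 0.1236]
 [0.5473 0.3387]]
```

Wrist depth puts the taper at (0.466, -0.131), about 3 mm from the pick place, and the fitted radii are right for a 36 mm head. The tray's free centre is about (0.511, 0.173) with the floor at z ≈ 0.004.

Emit:
send_rows:
  plan:
    - [[0.6, 0, 0], [0, 0, 0]]
    - [[0.9, 0, 0.1], [0, 0, 0]]
    - [[0.9, 0, 0.1], [0, 0, 0]]
    - [[0.9, 0, 0.1], [0, 0, 0]]
    - [[0.84, 0, 0.2], [0, 0, 0]]
    - [[0, 0, 0.6], [0, 0, 0]]
    - [[0, 0, 0.8], [0, 0, 0]]
    - [[0, 0, 0.8], [0, 0, 0]]
    - [[0, 0, 0.8], [0, 0, 0]]
    - [[0, 0, 0.5], [0, 0, 0]]
  gripper: 0.6

```text
time: 11.5
tool_pos: [0.4652, -0.1299, 0.0968]
tool_rot: [3.14, -0.002, 3.114]
contact_force: [-0.4, -0.1, 0.4]
opening: 0.0734
grip_force: 0.0
```

```bash
python3 -c "
from h import *
units([.4662,-.1313,.0575])"
```

```text
t 11.5 pos [ 0.4652 -0.1299  0.0968] rpy deg [ 1.799e+02 -1.000e-01  1.784e+02] q6 -1.97 units [-0.05 -0.06  1.57] F [-0.4 -0.1  0.4] open 0.0734
```

Emit:
send_rows:
  plan:
    - [[-0.04, -0.06, 0.5], [0, 0, 0]]
    - [[0, 0, 0.5], [0, 0, 0]]
    - [[0, 0, 0.4], [0, 0, 0]]
    - [[0, 0, 0.17], [0, 0, 0]]
    - [[0, 0, 0], [0, 0, 0]]
    - [[0, 0, 0], [0, 0, 0]]
    - [[0, 0, 0], [0, 0, 0]]
    - [[0, 0, 0], [0, 0, 0]]
    - [[0, 0, 0], [0, 0, 0]]
    - [[0, 0, 0], [0, 0, 0]]

```text
time: 12.75
tool_pos: [0.4672, -0.1319, 0.0593]
tool_rot: [3.142, 0.0, 3.114]
contact_force: [0.6, 0.7, 0.4]
opening: 0.0735
grip_force: 0.0
```

Emit:
send_rows:
  plan:
    - [[0, 0, 0], [0, 0, 0]]
    - [[0, 0, 0], [0, 0, 0]]
    - [[0, 0, 0], [0, 0, 0]]
    - [[0, 0, 0], [0, 0, 0]]
    - [[0, 0, 0], [0, 0, 0]]
    - [[0, 0, 0], [0, 0, 0]]
    - [[0, 0, 0], [0, 0, 0]]
    - [[0, 0, 0], [0, 0, 0]]
    - [[0, 0, 0], [0, 0, 0]]
    - [[0, 0, 0], [0, 0, 0]]
  gripper: -0.6
  force: 20

```text
time: 14.0
tool_pos: [0.4672, -0.1319, 0.0592]
tool_rot: [3.142, 0.0, 3.114]
contact_force: [-0.3, -0.7, 0.8]
opening: 0.0353
grip_force: 20.0
```

Emit:
send_rows:
  plan:
    - [[0, 0, -0.1], [0, 0, 0]]
    - [[0, 0, -0.3], [0, 0, 0]]
    - [[0, 0, -0.4], [0, 0, 0]]
    - [[0, 0, -0.5], [0, 0, 0]]
    - [[0, 0, -0.5], [0, 0, 0]]
    - [[0, 0, -0.5], [0, 0, 0]]
    - [[0, 0, -0.5], [0, 0, 0]]
    - [[0, 0, -0.5], [0, 0, 0]]
    - [[0, 0, -0.4], [0, 0, 0]]
    - [[0, 0, -0.3], [0, 0, 0]]

```text
time: 15.25
tool_pos: [0.4672, -0.1319, 0.1598]
tool_rot: [3.142, 0.0, 3.114]
contact_force: [-0.9, 0.1, -2.0]
opening: 0.0359
grip_force: 20.0
```

```bash
python3 -c "
from h import *
units([.511,.173,.14])
shot('side','side2')
cv2.imwrite('pics/s2.png',cv2.resize(cv2.imread('pics/side2.png')[60:260,200:460],None,fx=2.5,fy=2.5))"
```

```text
t 15.25 pos [ 0.4672 -0.1319  0.1598] rpy deg [180.    0.  178.4] q6 -1.98 units [-1.41 12.24  0.79] F [-0.9  0.1 -2. ] open 0.0359
```

View pics/s2.png

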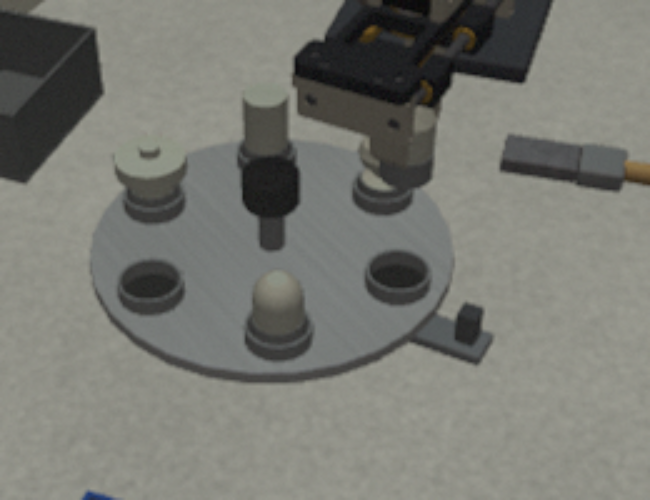

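The taper is gripped upright at (410,150) in the crop and its cup at (398,277) is empty. I'm carrying it to the tray.

Emit:
send_rows:
  plan:
    - [[0, 0.3, 0], [0, 0, 0]]
    - [[0, 0.6, 0], [0, 0, 0]]
    - [[-0.1, 0.8, 0], [0, 0, 0]]
    - [[-0.1, 0.9, 0], [0, 0, 0]]
    - [[-0.1, 0.9, 0], [0, 0, 0]]
    - [[-0.1, 0.9, 0], [0, 0, 0]]
    - [[-0.1, 0.9, 0], [0, 0, 0]]
    - [[-0.1, 0.9, 0], [0, 0, 0]]
    - [[-0.1, 0.9, 0], [0, 0, 0]]
    - [[-0.1, 0.9, 0], [0, 0, 0]]

```text
time: 16.55
tool_pos: [0.4921, 0.0693, 0.1588]
tool_rot: [3.141, -0.001, 3.114]
contact_force: [0.1, 0.4, -1.0]
opening: 0.0353
grip_force: 20.0
```

Emit:
send_rows:
  plan:
    - [[-0.1, 0.9, 0], [0, 0, 0]]
    - [[-0.1, 0.9, 0], [0, 0, 0]]
    - [[-0.1, 0.8, 0], [0, 0, 0]]
    - [[-0.1, 0.7, 0], [0, 0, 0]]
    - [[-0.1, 0.5, 0.1], [0, 0, 0]]
    - [[-0.1, 0.3, 0.3], [0, 0, 0]]
    - [[0, 0.1, 0.5], [0, 0, 0]]
    - [[0, 0, 0.6], [0, 0, 0]]
    - [[0, 0, 0.6], [0, 0, 0]]
    - [[0, 0, 0.5], [0, 0, 0]]

```text
time: 17.8
tool_pos: [0.5103, 0.1716, 0.0929]
tool_rot: [-3.141, -0.001, 3.113]
contact_force: [0.6, 0.3, -0.5]
opening: 0.0353
grip_force: 20.0
```

Run:
```python
from h import *
np.set_printoptions(precision=4,suppress=True)
units([.511,.173,.0255])
shot("side","side3"); shot("wrist","wr3")
im,P=cloud("wr3"); b=im.astype(int); m=(b[...,0]>b[...,2]+40)&(b[...,0]>b[...,1]+30)&np.isfinite(P[...,0])
print(np.percentile(P[m],[1,50,99],axis=0))
im,P=cloud("side3"); m=(np.hypot(P[...,0]-.511,P[...,1]-.173)<.022)&(P[...,2]>.03)&(P[...,2]<.085);print("lowest held",np.percentile(P[m][:,2],[0,2,10]) if m.any() else None)
cv2.imwrite("pics/m3.png",np.hstack([cv2.resize(cv2.imread("pics/wr3.png"),(480,300)),cv2.resize(cv2.imread("pics/side3.png")[220:400,150:350],(320,300))]))
```

```text
t 17.8 pos [0.5103 0.1716 0.0929] rpy deg [-180.    -0.1  178.4] q6 -1.36 units [-0.03  0.06  2.69] F [ 0.6  0.3 -0.5] open 0.0353
[[0.4433 0.1186 0.0024]
 [0.4926 0.2478 0.0042]
 [0.5527 0.3369 0.0229]]
lowest held [0.0723 0.073  0.0747]
```

View pics/m3.png

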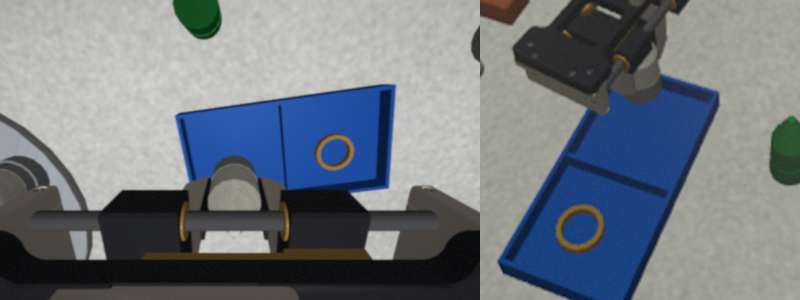

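The taper hangs upright over the empty compartment, at left (233,180), clear of the divider at (283,150). Its underside measures 0.0725, so contact is due at about TCP 0.025.

Emit:
send_rows:
  plan:
    - [[0, 0.05, 0.5], [0, 0, 0]]
    - [[0, 0, 0.5], [0, 0, 0]]
    - [[0, 0, 0.5], [0, 0, 0]]
    - [[0, 0, 0.4], [0, 0, 0]]
    - [[0, 0, 0.3], [0, 0, 0]]
    - [[0, 0, 0.2], [0, 0, 0]]
    - [[0, 0, 0.1], [0, 0, 0]]
    - [[0, 0, 0.06], [0, 0, 0]]
    - [[0, 0, 0], [0, 0, 0]]
    - [[0, 0, 0], [0, 0, 0]]

```text
time: 19.15
tool_pos: [0.5108, 0.1733, 0.0304]
tool_rot: [3.141, 0.0, 3.114]
contact_force: [1.1, -0.3, -0.7]
opening: 0.0353
grip_force: 20.0
```

Emit:
send_rows:
  plan:
    - [[0, 0, 0.02], [0, 0, 0]]
    - [[0, 0, 0.02], [0, 0, 0]]
    - [[0, 0, 0.02], [0, 0, 0]]
    - [[0, 0, 0.02], [0, 0, 0]]
    - [[0, 0, 0], [0, 0, 0]]
    - [[0, 0, 0], [0, 0, 0]]
    - [[0, 0, 0], [0, 0, 0]]
    - [[0, 0, 0], [0, 0, 0]]
    - [[0, 0, 0], [0, 0, 0]]
    - [[0, 0, 0], [0, 0, 0]]

```text
time: 20.4
tool_pos: [0.5107, 0.1733, 0.0282]
tool_rot: [3.141, 0.0, 3.114]
contact_force: [0.6, -0.3, -1.8]
opening: 0.0349
grip_force: 20.0
```

Emit:
send_rows:
  plan:
    - [[0, 0, 0.02], [0, 0, 0]]
    - [[0, 0, 0.02], [0, 0, 0]]
    - [[0, 0, 0.02], [0, 0, 0]]
    - [[0, 0, 0.02], [0, 0, 0]]
    - [[0, 0, 0], [0, 0, 0]]
    - [[0, 0, 0], [0, 0, 0]]
    - [[0, 0, 0], [0, 0, 0]]
    - [[0, 0, 0], [0, 0, 0]]
    - [[0, 0, 0], [0, 0, 0]]
    - [[0, 0, 0], [0, 0, 0]]

```text
time: 21.65
tool_pos: [0.5106, 0.1733, 0.0262]
tool_rot: [3.142, 0.0, 3.114]
contact_force: [0.1, -0.5, -0.6]
opening: 0.0351
grip_force: 20.0
```

Emit:
send_rows:
  plan:
    - [[0, 0, 0.02], [0, 0, 0]]
    - [[0, 0, 0.02], [0, 0, 0]]
    - [[0, 0, 0], [0, 0, 0]]
    - [[0, 0, 0], [0, 0, 0]]
    - [[0, 0, 0], [0, 0, 0]]
    - [[0, 0, 0], [0, 0, 0]]
    - [[0, 0, 0], [0, 0, 0]]
    - [[0, 0, 0], [0, 0, 0]]
    - [[0, 0, 0], [0, 0, 0]]
    - [[0, 0, 0], [0, 0, 0]]

```text
time: 22.9
tool_pos: [0.5106, 0.1733, 0.0252]
tool_rot: [3.142, -0.0, 3.114]
contact_force: [0.4, -0.5, -1.4]
opening: 0.035
grip_force: 20.0
```

Emit:
send_rows:
  plan:
    - [[0, 0, 0.02], [0, 0, 0]]
    - [[0, 0, 0.02], [0, 0, 0]]
    - [[0, 0, 0.02], [0, 0, 0]]
    - [[0, 0, 0], [0, 0, 0]]
    - [[0, 0, 0], [0, 0, 0]]
    - [[0, 0, 0], [0, 0, 0]]
    - [[0, 0, 0], [0, 0, 0]]
    - [[0, 0, 0], [0, 0, 0]]
    - [[0, 0, 0], [0, 0, 0]]
    - [[0, 0, 0], [0, 0, 0]]

```text
time: 24.15
tool_pos: [0.5107, 0.1733, 0.0251]
tool_rot: [3.141, 0.001, 3.114]
contact_force: [-3.7, -1.0, 11.1]
opening: 0.0352
grip_force: 20.0
```

Contact shows as 11 N upward with the descent stopped, so the taper is on the floor. I'm releasing slowly and retreating.

Emit:
send_rows:
  plan:
    - [[0, 0, -0.03], [0, 0, 0]]
    - [[0, 0, 0], [0, 0, 0]]
    - [[0, 0, 0], [0, 0, 0]]
    - [[0, 0, 0], [0, 0, 0]]
    - [[0, 0, 0], [0, 0, 0]]
    - [[0, 0, 0], [0, 0, 0]]
    - [[0, 0, 0], [0, 0, 0]]
    - [[0, 0, 0], [0, 0, 0]]
    - [[0, 0, 0], [0, 0, 0]]
    - [[0, 0, 0], [0, 0, 0]]
  gripper: 0.5

```text
time: 25.4
tool_pos: [0.5106, 0.1733, 0.0245]
tool_rot: [3.142, 0.0, 3.114]
contact_force: [-0.4, 0.2, 0.8]
opening: 0.0686
grip_force: 0.0
```

Emit:
send_rows:
  plan:
    - [[0, 0, -0.2], [0, 0, 0]]
    - [[0, 0, -0.4], [0, 0, 0]]
    - [[0, 0, -0.6], [0, 0, 0]]
    - [[0, 0, -0.8], [0, 0, 0]]
    - [[0, 0, -0.8], [0, 0, 0]]
    - [[0, 0, -0.8], [0, 0, 0]]
    - [[0, 0, -0.8], [0, 0, 0]]
    - [[0, 0, -0.8], [0, 0, 0]]
    - [[0, 0, -0.4], [0, 0, 0]]
    - [[0, 0, 0], [0, 0, 0]]

```text
time: 26.65
tool_pos: [0.511, 0.1734, 0.1655]
tool_rot: [3.141, 0.002, 3.114]
contact_force: [0.1, 0.6, -0.0]
opening: 0.0687
grip_force: 0.0
```

Run:
```python
from h import *
np.set_printoptions(precision=4,suppress=True)
units([.511,.173,.1])
shot("side","side4")
im,P=cloud("side4"); m=(np.hypot(P[...,0]-.511,P[...,1]-.173)<.03)&(P[...,2]>.03)&(P[...,2]<.1);q=P[m];print(q.min(0),q.max(0),"tip",q[q[:,2]>.07].mean(0))
cv2.imwrite("pics/m4.png",cv2.resize(im[180:400,130:390],None,fx=2.5,fy=2.5))
```

```text
t 26.65 pos [0.511  0.1734 0.1655] rpy deg [180.    0.1 178.4] q6 -1.36 units [ 0.   -0.02  2.62] F [ 0.1  0.6 -0. ] open 0.0687
[0.4899 0.1572 0.0301] [0.5255 0.1911 0.0837] tip [0.5064 0.1753 0.0759]
```

View pics/m4.png

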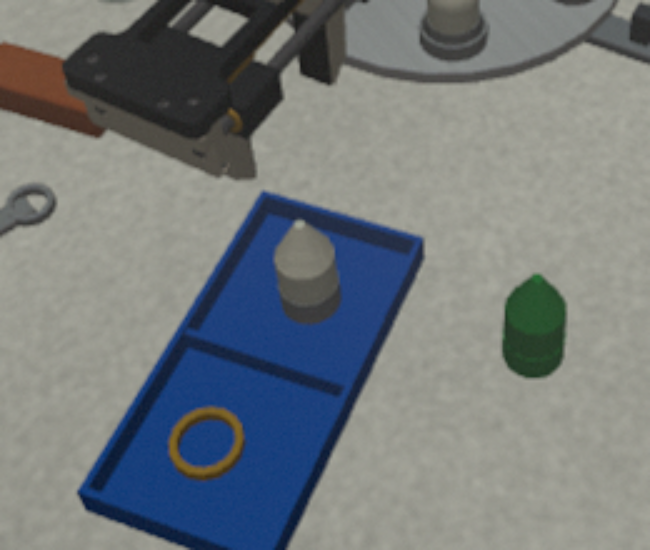

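The taper stands upright in the empty compartment at (307,270), with the gripper clear above it. Its tip is within about 5 mm of where the cylinder is, and its slight lean matches the camera's perspective. I'm handing in.

```bash
python3 -c "
from h import *
print(robot.hand_in())"
```

```text
the job is handed in; nothing more can be done
None
```

I turned the pointed head to the pointer, lifted it out there, and stood it upright near the centre of the tray's empty compartment. I handed in at about 27 s of the 45 s allowed; no verdict came back.

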